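# Free the swing arm of the dish clamp with the spring-bar fork

## Robot

A 6-joint arm with a two-finger parallel gripper is mounted at the origin on the work surface. World frame = base frame: x ahead of the robot, y to its left, z up, the work surface at z = 0. Lengths are in m, angles in degrees, forces in N, time in s.
With the tool pointing down it reaches from about 0.25 to 0.725 m from the base axis. Payload 9.7 kg.
Tool frame: the origin (TCP) lies midway between the tips of the shut fingers; the grasp point (between the pads) lies 19 mm behind it; z points along the fingers, y is the direction in which the jaws open and shut (so a half turn about z gives the same grasp; the last joint's range is limited). The gripper opens to 85 mm and grips with 20 to 120 N. Pads are 22 mm wide; open, the fingers measure 114 mm over their backs; the gripper's body (76 mm by 85 mm) begins 54 mm behind the grasp point. The pads swing forward as they close: fully open they stand 13 mm farther back than shut.
Start: joints at [-68.698, 4.979, 10.078, 95.1, 0, 90], TCP at [0.2, -0.512, 0.231] pointing down, gripper open.
Joint ranges: [-179.16, 179.16], [-48.56, 103.87], [-65.8, 70.77], [-126.05, 130.52], [-82.76, 87.17], [-180, 180]. Speed limits (degrees/s): [127.2, 127.2, 147.25, 180, 180, 180].

## Interface

Orientations are given as [roll, pitch, yaw] about the fixed x, y, z axes, in that order (R = Rz(yaw) Ry(pitch) Rx(roll)).
In Python, from workcell import bot, camera, recognise gives the robot as it stands. The module is installed in compiled form; this text tells all that it offers.
- The arm moves only by the tool apply_moves, never from a script. Its argument "targets" is one flat list of numbers, 7 for each row, row after row: the shift along the world's x, y, z in units of 30 mm (1.0 is 30 mm), then the turn, a rotation vector about the world's x, y, z in units of 6 degrees (1.0 is 6 degrees), then the opening, from 0 (shut) to 1 (fully open). A call has 1 to 5 rows; each row is the pose to reach, as a shift and turn from the pose commanded when the call began; what a row does not reach only later rows make up. A row lasts 1/10 s, in which the tool goes at most 50 mm and 8.59 degrees, less where a joint would pass 70% of its speed; a pose out of reach is approached as far as the arm can. A call with a gripper value outside its range is refused whole. The fingers move at their own pace and stop on an object; "newtons" is the grip in N (left out, the last holds). Time passes only in rows, so rows that repeat a pose let the fingers close. It gives the time, the measured TCP pose, the force and the opening at its end, in the units of the state.
- bot.get_obs(): the state, without advancing time (a new reading comes with each control period).
- camera(name): name is "side" or "top" or "wrist"; returns a dict with "img" (400x640x3 uint8, red, green, blue), "intrinsics" (3x3 intrinsics, pixels), "origin" and "rotation" of the camera in the world. Camera axes: x right, y up, looking along -z (the intrinsics and any distortion apply to the point x, -y, -z); pixel columns grow to the right and rows downward; lengths in m; the calibration is good to about 2 mm. The wrist camera is an equidistant fisheye: a pixel r from the principal point sees the ray r / f radians off the axis. A picture is of the moment at which its call begins. There is no depth.
- bot.job_done(): hands the job in, once; it reports no verdict.
Trained networks look in the newest picture that a camera, given by its name, has taken for a name from the list of things; names that differ only in an ending like _2 or _b are one class to them, and where a whole thing is asked for, a point or a joint stands for the part that bears it (a point fixed in the world has none). Each returns a list of dicts, best first, with "conf" (0 to 1); they miss things now and then, are a little off and sometimes report something else, mostly with a low value. They report only what shows in the picture. A call takes as long as a camera call. They do not tell look-alikes from the thing itself.
- recognise(query, camera): "box" ([left, top, right, bottom] in pixels, round what is visible of it).
The state is a dict: "time": time; "q": joint angles; "qd": joint speeds; "joint_efforts": joint torques, N m; "ee_pos": TCP position; "tcp_rot": TCP orientation; "wrist_force": force on the tool from outside, world axes, zero at the start; "torque": the same for the moment, N m; "opening": finger opening in m.
Only numpy, scipy, OpenCV 4.12 (cv2) and the standard library are available. Lean on these libraries where they do the work, as an engineer would, in place of code of your own. Each camera call takes 0.05 s, during which the arm holds its last target.

## Task

On the lab bench stand two spring-bar clamps. Pick up the forked tool and, with the bar's upright post in its notch, push the spring bar of the clamp that holds the round culture dishes back along its length until the clamp's swing arm springs up; then draw the fork back so that the bar returns, and lay the fork flat on the bench, let go. Do not push the bar of the other clamp, which holds the rectangular slide box.

Things in the scene. Friction and masses are not known exactly. Their poses are not given: they have to be found in the camera images.
- fork_grip (a point): Forked tool lying on the bench: black handle 100 long x 22 wide x 28 high (mm) with a flat 8 mm thick steel fork at its +x end, level with its underside. Point: the handle's centre, 14 mm above the underside. x along the tool to the tines, z up. Crotch 108 mm and tine tips 142 mm ahead of this point; slot between tines 30 wide, fork 46 wide. About 0.12 kg, balances within the handle.
- fork_notch (a point): Point on the forked tool where a post's centre comes to lie when pressed into the crotch midway between the tines: 114 mm ahead (+x) of the handle's centre and 10 mm below it (half-way through the fork's 8 mm). Same axes.
- post_d (a point): Upright steel post, 12 mm thick, on the spring bar of the clamp with two round 60 mm dishes (at x 77, y 76 mm from it). Free from 14 to 70 mm above the bench; point on its axis, 45 mm up. Push along its +x (away from robot, within 15 deg), fork level, underside 20 to 50 mm up. Fixed base plate, 12 high: x -20..130, y -30..125; a guide 16 wide, 34 high on the bar's line from x 60 on.
- bar_d (a joint): How far the spring bar of the dish clamp is pushed back (m): 0 at rest, 0.025 at its stop. The arm is let go at about 0.010. The spring takes about 4 N at first, 10 N at the stop, and brings the bar back when let go.
- swing_d (a joint): Angle (rad) of the dish clamp's sprung steel swing arm, 16 mm wide, lying across the dishes: 0 shut, its eye caught on the bar's rear end; it springs up to 1.0 by itself when the bar is pushed back, on the clamp's +y side away from the fork, and stays up.
- post_s (a point): The same post on the other, otherwise equal clamp, which holds a rectangular slide box (66 x 46 mm): to be left alone. Same point and axes as post_d.
- bar_s (a joint): How far the spring bar of the slide-box clamp is pushed back (m); to stay at 0.
There are look-alikes about, which are no part of the job. What is shaped like the part that bears post_d but yellow is not meant. Leave any pink look-alike of the part that bears fork_grip alone.

How it is judged (in metres and radians):
On the way:
1. the dish clamp's bar is pushed back with its post in the fork's notch (value of joint bar_d above 0.009 m and horizontal distance between fork_notch and post_d below 0.018 m), for 0.1 s.
At the end, for the whole second after the job is handed in: The dish clamp's arm is up (over 0.7 rad), its bar is back (within 4 mm of rest), and the fork lies still and flat on the bench (handle's centre lower than 20 mm, tilt under 7 degrees) (value of joint swing_d above 0.7 rad and value of joint bar_d below 0.004 m and height (world z) of fork_grip below 0.02 m and angle between fork_grip's own z axis and vertical below 0.12 rad and linear speed of fork below 0.02 m/s); the robot touches nothing.
It fails at once if the slide-box clamp's bar is pushed back by more than 6 mm (value of joint bar_s above 0.006 m).
It also fails if it takes over 42 s, if anything falls off the work surface, if the arm or the gripper's body presses on something with over 40 N, if the wrist force passes 120 N, or if a joint passes its speed limit or range.

## Working session

There is one attempt and no reset: what is moved stays moved. The work goes in short steps, Python scripts to look and compute and a tool call to move; the robot and the scene stay as the last step left them, time stands still between calls to the robot, and variables do not carry over. Pictures are saved under pics/ and viewed, and the job is handed in when it is done.

Besides the shell and the picture viewer there is one more tool, called after "Request:" as a command line: name --argument value ..., lists and objects as JSON in quotes. apply_moves: Moves the arm, as the interface text tells. Its arguments: {"type":"object","properties":{"targets":{"type":"array"},"newtons":{"type":"number"}},"required":["targets"]}

```bash
mkdir -p pics && cat > h.py <<'E'
import numpy as np, cv2
from workcell import bot, camera, recognise
def ray(c,u,v,fish=False):
    K=np.array(c["intrinsics"]);x=(u-K[0,2])/K[0,0];y=(v-K[1,2])/K[1,1]
    if fish:
        r=np.hypot(x,y); s=np.sin(r)/max(r,1e-9); d=np.array([x*s,-y*s,-np.cos(r)])
    else: d=np.array([x,-y,-1.])
    return np.array(c["origin"]),np.array(c["rotation"])@d
def onz(c,u,v,z,fish=False):
    o,d=ray(c,u,v,fish); return o+d*(z-o[2])/d[2]
def proj(c,p):
    K=np.array(c["intrinsics"]);q=np.array(c["rotation"]).T@(np.array(p)-np.array(c["origin"]))
    return K[0,0]*q[0]/-q[2]+K[0,2],K[1,1]*-q[1]/-q[2]+K[1,2]
def save(n,im): cv2.imwrite("pics/"+n+".png",np.ascontiguousarray(im[...,::-1]))
E
python3 - <<'E'
from h import *
import pickle
C={}
for n in ["side","top","wrist"]:
    c=camera(n);C[n]=c;save(n+"0",c["img"]);print(n,c["origin"],np.round(c["intrinsics"],1).tolist(),np.round(c["rotation"],3).tolist())
    for q in ["fork_grip","post_d","post_s","swing_d"]:
        print(q,[(np.round(r["box"]).tolist(),round(r["conf"],2)) for r in recognise(q,n)])
pickle.dump(C,open("c0.pkl","wb"))
print(bot.get_obs())
E
```

```text
side [ 0.46395635 -0.75010678  0.81052686] [[370.8, 0.0, 321.2], [0.0, 370.8, 197.0], [0.0, 0.0, 1.0]] [40.036, -0.68, -8.46]
fork_grip [([231.0, 127.0, 273.0, 170.0], 0.97), ([254.0, 181.0, 328.0, 197.0], 0.94)]
post_d [([279.0, 346.0, 335.0, 369.0], 0.77), ([358.0, 246.0, 402.0, 260.0], 0.7), ([325.0, 113.0, 360.0, 127.0], 0.42)]
post_s [([279.0, 346.0, 335.0, 369.0], 0.77), ([358.0, 246.0, 402.0, 260.0], 0.7), ([325.0, 113.0, 360.0, 127.0], 0.42)]
swing_d [([385.0, 214.0, 398.0, 245.0], 0.66), ([317.0, 303.0, 325.0, 346.0], 0.53)]
top [ 0.42503406 -0.11153072  1.14810371] [[374.4, 0.0, 320.6], [0.0, 374.4, 202.3], [0.0, 0.0, 1.0]] [7.027, -0.023, -90.017]
fork_grip [([287.0, 196.0, 309.0, 260.0], 0.61), ([208.0, 242.0, 264.0, 283.0], 0.57)]
post_d [([458.0, 215.0, 467.0, 252.0], 0.61), ([211.0, 163.0, 218.0, 184.0], 0.48), ([377.0, 145.0, 388.0, 180.0], 0.41)]
post_s [([458.0, 215.0, 467.0, 252.0], 0.61), ([211.0, 163.0, 218.0, 184.0], 0.48), ([377.0, 145.0, 388.0, 180.0], 0.41)]
swing_d [([424.0, 215.0, 456.0, 224.0], 0.68), ([210.0, 165.0, 220.0, 181.0], 0.63), ([349.0, 144.0, 3
[... 214 characters left out ...]
([392.0, 0.0, 406.0, 10.0], 0.38)]
swing_d []
{'time': 0.75, 'q': array([-6.86974801e+01,  4.97811375e+00,  1.00802514e+01,  9.50983907e+01,
        8.79516933e-04,  9.00009099e+01]), 'qd': array([-0.03617414, -0.03827709,  0.03372011,  0.03887878, -0.02954787,
        0.00205079]), 'joint_efforts': array([ 1.55304104e-03, -5.20009804e+01,  4.64815736e+01,  1.38648978e-03,
        9.11095549e-05, -3.97506881e-06]), 'ee_pos': array([ 0.19982071, -0.51243498,  0.23130995]), 'tcp_rot': array([ 1.79996253e+02, -8.79576434e-04,  2.13016101e+01]), 'wrist_force': array([-0.68582447,  0.77925674, -0.00396721]), 'torque': array([-0.00165722,  0.03722309,  0.04207118]), 'opening': 0.08530911234111427}
```

View pictures.

```bash
sed -i 's/np.array(c\["rotation"\])/RM(c)/g' h.py && cat >> h.py <<'E'
from scipy.spatial.transform import Rotation as Ro
def RM(c): return Ro.from_euler("xyz",c["rotation"],degrees=True).as_matrix()
E
grep -n RM h.py; python3 - <<'E'
import cv2
a=cv2.imread("pics/top0.png");b=cv2.imread("pics/side0.png")
cv2.imwrite("pics/top0c.png",cv2.resize(a[90:310,180:500],None,fx=2.5,fy=2.5,interpolation=cv2.INTER_CUBIC))
cv2.imwrite("pics/side0c.png",cv2.resize(b[100:400,190:450],None,fx=2,fy=2,interpolation=cv2.INTER_CUBIC))
E
```

```text
8:    return np.array(c["origin"]),RM(c)@d
12:    K=np.array(c["intrinsics"]);q=RM(c).T@(np.array(p)-np.array(c["origin"]))
16:def RM(c): return Ro.from_euler("xyz",c["rotation"],degrees=True).as_matrix()
```

View pics/top0.png

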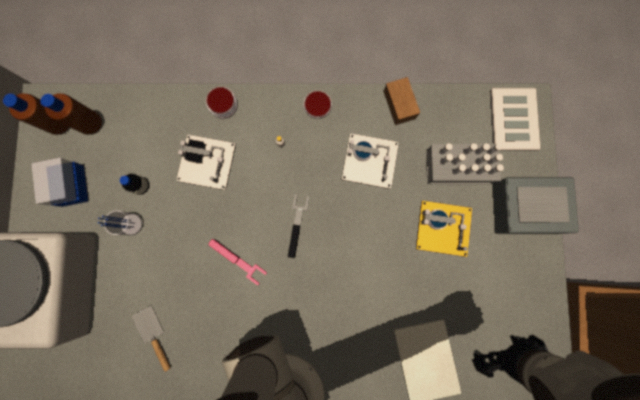

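View pics/top0c.png

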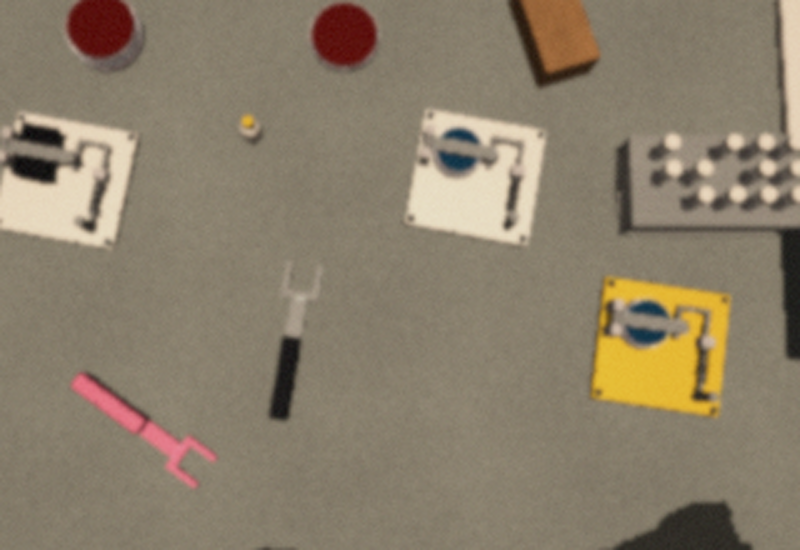

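View pics/side0c.png

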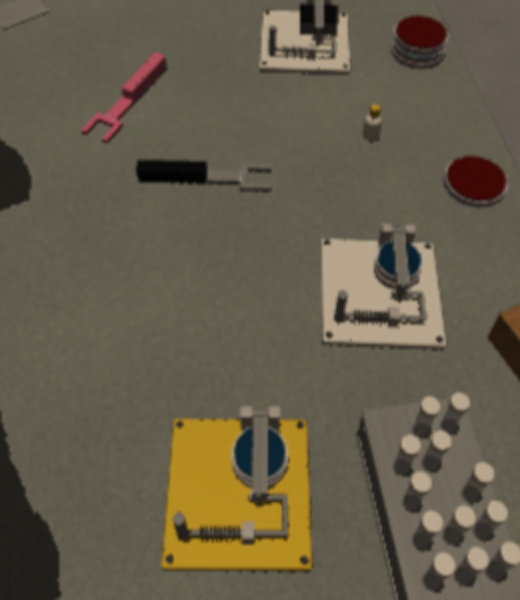

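```bash
python3 - <<'E'
from h import *
import pickle
C=pickle.load(open("c0.pkl","rb"))
print(C["top"].keys())
for n,(x0,y0,x1,y1) in {"top":(330,120,410,200),"side":(345,210,420,280)}.items():
    im=C[n]["img"]; m=np.zeros(im.shape[:2],np.uint8)
    sub=im[y0:y1,x0:x1].astype(int); m[y0:y1,x0:x1]=(sub.min(2)>150)*255
    m=cv2.morphologyEx(m,cv2.MORPH_CLOSE,np.ones((3,3)))
    cs,_=cv2.findContours(m,cv2.RETR_EXTERNAL,cv2.CHAIN_APPROX_NONE);k=max(cs,key=cv2.contourArea)
    h=cv2.convexHull(k); ap=cv2.approxPolyN(h,4).reshape(-1,2) if hasattr(cv2,"approxPolyN") else None
    print(n,ap.tolist(),[np.round(onz(C[n],u,v,.012)[:2],4).tolist() for u,v in ap])
    save(n+"clamp",cv2.resize(im[y0:y1,x0:x1],None,fx=7,fy=7,interpolation=cv2.INTER_CUBIC))
im=C["side"]["img"];save("sidefork",cv2.resize(im[170:210,245:340],None,fx=8,fy=8,interpolation=cv2.INTER_CUBIC))
im=C["top"]["img"];save("topfork",cv2.resize(im[185:265,270:330],None,fx=7,fy=7,interpolation=cv2.INTER_CUBIC))
E
```

```text
dict_keys(['img', 'intrinsics', 'origin', 'rotation'])
top [[398, 142], [390, 188], [342, 179], [350, 133]] [[0.7546, -0.3536], [0.6094, -0.3253], [0.6375, -0.1781], [0.7836, -0.2042]]Traceback (most recent call last):
  File "<stdin>", line 9, in <module>
ValueError: max() iterable argument is empty
```

View pics/topclamp.png

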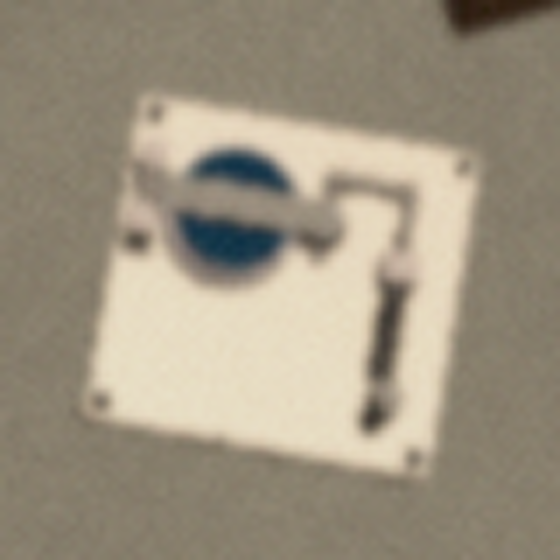

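```bash
python3 - <<'E'
from h import *
import pickle
C=pickle.load(open("c0.pkl","rb"))
im=C["side"]["img"]
y0,y1,x0,x1=205,285,340,420
save("sideclamp",cv2.resize(im[y0:y1,x0:x1],None,fx=7,fy=7,interpolation=cv2.INTER_CUBIC))
sub=im[y0:y1,x0:x1].astype(int);print(np.percentile(sub.min(2),[5,50,80,95]))
save("sidefork",cv2.resize(im[170:210,245:340],None,fx=8,fy=8,interpolation=cv2.INTER_CUBIC))
im=C["top"]["img"];save("topfork",cv2.resize(im[185:265,270:330],None,fx=7,fy=7,interpolation=cv2.INTER_CUBIC))
# dark handle
for n,(x0,y0,x1,y1) in {"top":(280,215,312,265),"side":(250,172,300,200)}.items():
    im=C[n]["img"];sub=im[y0:y1,x0:x1].astype(int).max(2)
    m=(sub<50).astype(np.uint8)
    nl,lab,st,ce=cv2.connectedComponentsWithStats(m);k=1+np.argmax(st[1:,4])
    ys,xs=np.nonzero(lab==k);pts=np.stack([xs+x0,ys+y0],1).astype(np.float32)
    r=cv2.minAreaRect(pts);print(n,r,np.round(onz(C[n],*r[0],.02),4))
    print(np.round([onz(C[n],u,v,.028)[:2] for u,v in cv2.boxPoints(r)],4).tolist())
P=np.array([.6332,-.3014])
for z in (.014,.07): print([np.round(proj(C[n],[*P,z]),1) for n in("top","side")])
E
```

```text
[ 45.  80. 139. 141.]
top ((293.6834716796875, 240.94493103027344), (6.125447750091553, 30.927085876464844), 9.865806579589844) [ 0.4475 -0.0314  0.02  ]
[[0.404, -0.0156], [0.4942, -0.0305], [0.4911, -0.0486], [0.4009, -0.0335]]
side ((275.5429992675781, 185.59730529785156), (35.293338775634766, 10.749724388122559), 2.726311206817627) [ 0.448  -0.0345  0.02  ]
[[0.3977, -0.0519], [0.4007, -0.0111], [0.4999, -0.0313], [0.4945, -0.0715]]
[array([382.2, 180.2]), array([358.6, 259.7])]
[array([385.3, 176.8]), array([360.7, 247.5])]
```

View pics/sideclamp.png

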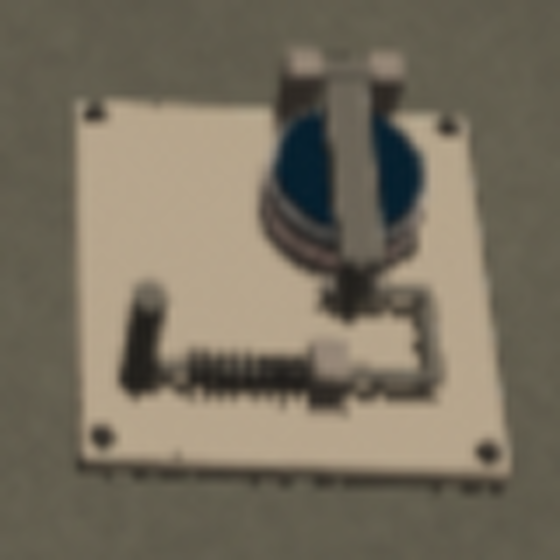

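View pics/sidefork.png

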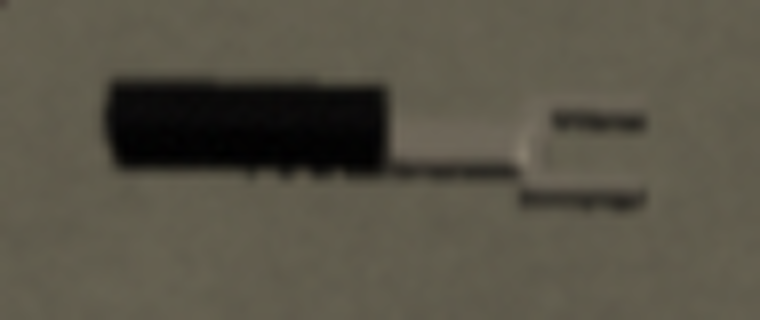

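View pics/topfork.png

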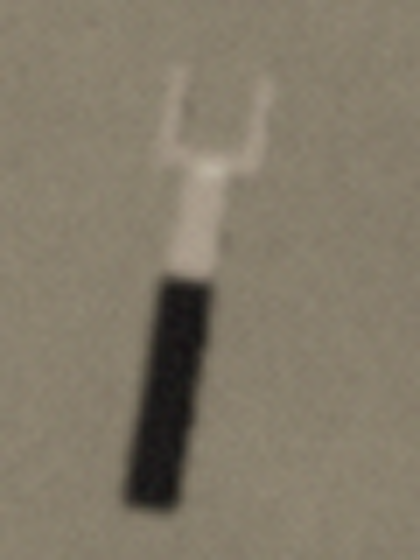

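```bash
python3 - <<'E'
from h import *
import pickle
C=pickle.load(open("c0.pkl","rb"));c=C["top"];s=C["side"]
f=lambda a,b:(270+a/7,185+b/7)
e=[onz(c,*f(152,507),.028),onz(c,*f(187,280),.028),onz(c,*f(223.5,74),.008)]
print(np.round(e,4))
d=e[2]-e[0];print(np.degrees(np.arctan2(d[1],d[0])),np.hypot(*d[:2]))
d=e[1]-e[0];print(np.degrees(np.arctan2(d[1],d[0])),np.hypot(*d[:2]))
# side: tips, handle ends top
g=lambda a,b:(245+a/8,170+b/8)
for p,z in [((645,115),.008),((645,193),.008),((385,92),.028),((112,80),.028),((385,165),0.0),((118,165),0)]: print(p,np.round(onz(s,*g(*p),z),4))
print(bot.get_obs()["time"])
E
```

```text
[[ 0.3988 -0.0266  0.028 ]
 [ 0.4948 -0.0407  0.028 ]
 [ 0.5865 -0.0548  0.008 ]]
-8.533095134028759 0.1898333902783032
-8.344029468766589 0.09702813324094478
(645, 115) [ 0.5923 -0.0387  0.008 ]
(645, 193) [ 0.5865 -0.0756  0.008 ]
(385, 92) [ 0.4989 -0.0329  0.028 ]
(112, 80) [ 0.4029 -0.0138  0.028 ]
(385, 165) [ 0.4966 -0.0428 -0.    ]
(118, 165) [ 0.4012 -0.0296  0.    ]
0.75
```

Request:
apply_moves --targets '[8.3,15.93,-3.6,0,0,-4.98,1,8.3,15.93,-3.6,0,0,-4.98,1,8.3,15.93,-3.6,0,0,-4.98,1,8.3,15.93,-3.6,0,0,-4.98,1,8.3,15.93,-3.6,0,0,-4.98,1]' --newtons 80

```text
time: 1.25
ee_pos: [0.3109, -0.2989, 0.1832]
tcp_rot: [180.0, -0.0, -8.8]
wrist_force: [1.8, 0.7, -0.3]
opening: 0.0852
```

Request:
apply_moves --targets '[4.57,8.75,-2.7,0,0,0,1,4.57,8.75,-2.7,0,0,0,1,4.57,8.75,-2.7,0,0,0,1,4.57,8.75,-2.7,0,0,0,1,4.57,8.75,-2.7,0,0,0,1]'

```text
time: 1.75
ee_pos: [0.4227, -0.0848, 0.1173]
tcp_rot: [180.0, -0.1, -8.6]
wrist_force: [1.0, -2.0, 0.0]
opening: 0.0856
```

Request:
apply_moves --targets '[0.85,1.62,-0.5,0,0,0,1,0.85,1.62,-0.5,0,0,0,1,0.85,1.62,-0.5,0,0,0,1]'

```text
time: 2.05
ee_pos: [0.4454, -0.054, 0.1021]
tcp_rot: [-179.3, 0.1, -7.3]
wrist_force: [0.2, -0.6, -0.5]
opening: 0.0854
```

```bash
python3 - <<'E'
from h import *
import pickle
C={}
for n in ["wrist","top"]:
    c=camera(n);C[n]=c;save(n+"1",c["img"])
    print([(np.round(r["box"]).tolist(),round(r["conf"],2)) for r in recognise("fork_grip",n)])
pickle.dump(C,open("c1.pkl","wb"))
o=bot.get_obs();print(o["time"],o["ee_pos"],o["tcp_rot"],o["q"],C["wrist"]["origin"],C["wrist"]["rotation"])
E
```

```text
[([262.0, 21.0, 322.0, 265.0], 0.78), ([61.0, 219.0, 161.0, 289.0], 0.71)]
[([208.0, 244.0, 249.0, 275.0], 0.91)]
2.25 [ 0.44533542 -0.05559414  0.10315503] [-1.79304319e+02 -4.58215744e-02 -7.51104239e+00] [ -7.55759616  -9.58233468 -18.17346961  81.36360879   0.69571791
 179.95344281] [ 0.50982672 -0.06360619  0.24416981] [-15.09953726   0.73845994 -97.35389401]
```

View pics/wrist1.png

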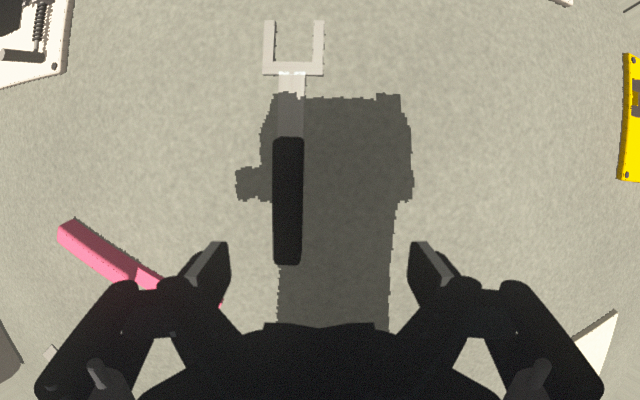

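```bash
python3 - <<'E'
from h import *
import pickle
C=pickle.load(open("c1.pkl","rb"));c=C["wrist"]
im=c["img"];save("wrist1c",cv2.resize(im[10:280,230:350],None,fx=2.2,fy=2.2,interpolation=cv2.INTER_CUBIC))
P={k:onz(c,*uv,z,True) for k,uv,z in [("handle front top",(289,139),.028),("handle back",(288,263),.020),("tipL",(269,22),.008),("tipR",(318,22),.008),("crotch",(293,65),.008)]}
for k in P: print(k,np.round(P[k],4))
d=(P["tipL"]+P["tipR"])/2-P["handle back"];print(np.degrees(np.arctan2(d[1],d[0])),np.hypot(*d[:2]))
# post of slide clamp visible? target clamp corner
E
```

```text
handle front top [ 0.4963 -0.0382  0.028 ]
handle back [ 0.3979 -0.0212  0.02  ]
tipL [ 0.589  -0.0325  0.008 ]
tipR [ 0.5828 -0.0695  0.008 ]
crotch [ 0.5511 -0.0465  0.008 ]
-9.017485841782513 0.1903541093547784
```

View pics/wrist1c.png

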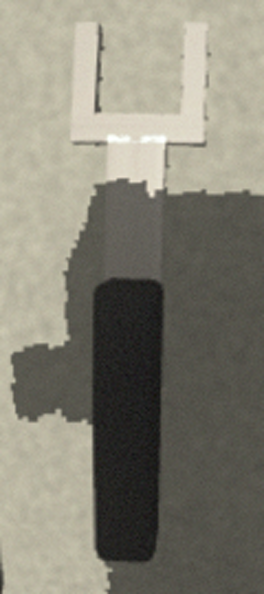

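Request:
apply_moves --targets '[0,0.3,0,-0.12,0,0.58,1,0,0.3,0,-0.12,0,0.58,1]'

```text
time: 2.45
ee_pos: [0.4454, -0.046, 0.1031]
tcp_rot: [180.0, -0.1, -3.9]
wrist_force: [0.1, -0.7, -0.2]
opening: 0.0855
```

Request:
apply_moves --targets '[0.09,0.47,-0.5,0,0,0.15,1,0.09,0.47,-1.6,0,0,0.15,1,0.09,0.47,-2.6,0,0,0.15,1,0.09,0.47,-3.25,0,0,0.15,1,0.09,0.47,-3.25,0,0,0.15,1]'

```text
time: 2.95
ee_pos: [0.4463, -0.0321, 0.0028]
tcp_rot: [-180.0, 0.2, -3.1]
wrist_force: [-0.2, 0.1, -0.7]
opening: 0.0855
```

Request:
apply_moves --targets '[0,0,0.07,0,0,0,0,0,0,0.07,0,0,0,0,0,0,0.07,0,0,0,0,0,0,0.07,0,0,0,0,0,0,0.07,0,0,0,0]'

```text
time: 3.45
ee_pos: [0.449, -0.0316, 0.0083]
tcp_rot: [180.0, -0.2, -3.0]
wrist_force: [-0.6, -2.1, 6.8]
opening: 0.0209
```

Request:
apply_moves --targets '[0,0,0,0,0,0,0,0,0,0,0,0,0,0,0,0,0,0,0,0,0]'

```text
time: 3.75
ee_pos: [0.449, -0.0316, 0.0083]
tcp_rot: [180.0, -0.2, -3.0]
wrist_force: [-0.9, -0.8, 7.5]
opening: 0.0205
```

Request:
apply_moves --targets '[0,0,0.7,0,0,0,0,0,0,1.4,0,0,0,0,0,0,2.1,0,0,0,0,0,0,2.1,0,0,0,0]'

```text
time: 4.15
ee_pos: [0.4496, -0.0315, 0.0727]
tcp_rot: [180.0, -0.3, -3.0]
wrist_force: [0.4, 0.4, -1.8]
opening: 0.0204
```

```bash
python3 - <<'E'
from h import *
import pickle
C={}
for n in ["wrist","side"]:
    c=camera(n);C[n]=c;save(n+"2",c["img"])
pickle.dump(C,open("c2.pkl","wb"))
o=bot.get_obs();print(o["time"],o["ee_pos"],o["tcp_rot"],o["q"],o["wrist_force"],o["torque"],o["opening"])
im=C["side"]["img"];save("side2c",cv2.resize(im[100:230,220:400],None,fx=4,fy=4,interpolation=cv2.INTER_CUBIC))
E
```

```text
4.25 [ 0.44824207 -0.03144874  0.06980608] [ 1.79995152e+02 -8.03433610e-02 -2.99785852e+00] [-4.01113145e+00 -9.00536410e+00 -2.13685289e+01  7.75564187e+01
 -3.42648274e-03  1.78986728e+02] [ 0.50319623 -0.17745238 -1.9423538 ] [0.0213098  0.05046448 0.0045907 ] 0.02050096010944245
```

View pics/wrist2.png

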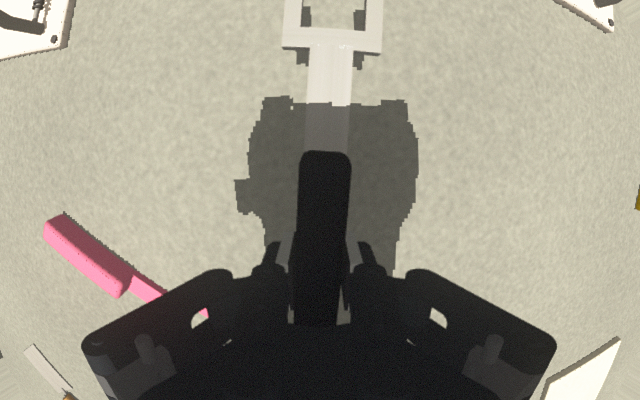

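View pics/side2c.png

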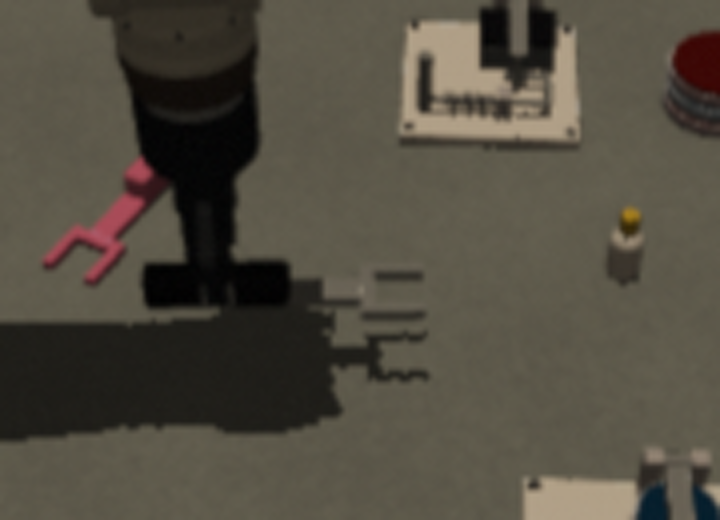

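```bash
python3 - <<'E'
from h import *
import pickle
C=pickle.load(open("c2.pkl","rb"));c=C["wrist"];s=C["side"]
save("wrist2c",cv2.resize(c["img"][0:180,260:400],None,fx=4,fy=4,interpolation=cv2.INTER_CUBIC)[:600])
h=.0615
# side crop tips
g=lambda a,b:(220+a/4,100+b/4)
for p,z in [((423,271),h+.008),((423,312),h+.008),((290,265),h+.028),((145,265),h+.028)]: print(p,np.round(onz(s,*g(*p),z),4))
print(np.round(Ro.from_euler("xyz",bot.get_obs()["tcp_rot"],degrees=True).as_matrix(),2).tolist())
E
```

```text
(423, 271) [ 0.5925 -0.0315  0.0695]
(423, 312) [ 0.5864 -0.0702  0.0695]
(290, 265) [ 0.5    -0.033   0.0895]
(145, 265) [ 0.4024 -0.0196  0.0895]
[[1.0, -0.05, 0.0], [-0.05, -1.0, -0.0], [0.0, 0.0, -1.0]]
```

View pics/wrist2c.png

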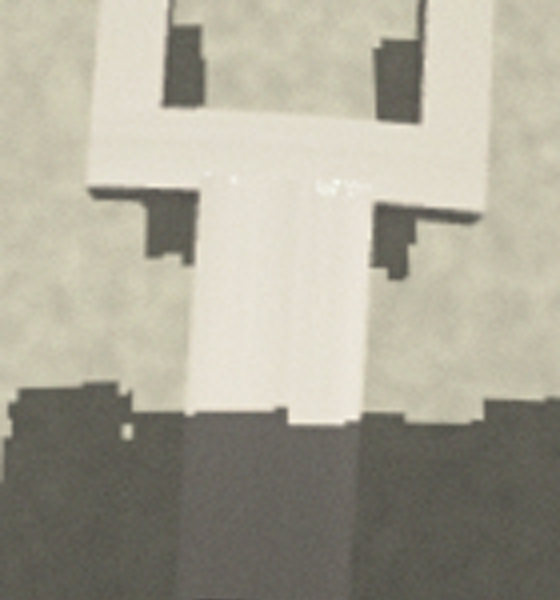

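```bash
python3 - <<'E'
from h import *
import pickle
C=pickle.load(open("c2.pkl","rb"));c=C["wrist"]
f=lambda a,b:(260+a/4,a*0+b/4)
for z in (.0655,.0695,.0735):
    L=onz(c,*f(165,108),z,True);R=onz(c,*f(420,124),z,True);d=L-R
    b=onz(c,*f(190,410),z,True);b2=onz(c,*f(360,424),z,True)
    m=(L+R)/2; mb=(b+b2)/2; e=m-mb
    print(z,np.round(L,4),np.round(R,4),np.hypot(*d[:2]),np.degrees(np.arctan2(-d[0],d[1])),"mid",np.round(m,4),"shank yaw",np.degrees(np.arctan2(e[1],e[0])))
E
```

```text
0.0655 [ 0.5592 -0.0284  0.0655] [ 0.556  -0.059   0.0655] 0.03078381478858325 -5.968666421670964 mid [ 0.5576 -0.0437  0.0655] shank yaw -6.315066697021808
0.0695 [ 0.5579 -0.0286  0.0695] [ 0.5548 -0.0584  0.0695] 0.02996176391036881 -5.968666421670875 mid [ 0.5564 -0.0435  0.0695] shank yaw -6.315066697021781
0.0735 [ 0.5567 -0.0288  0.0735] [ 0.5537 -0.0577  0.0735] 0.029139713032154377 -5.968666421670781 mid [ 0.5552 -0.0432  0.0735] shank yaw -6.31506669702181
```

Request:
apply_moves --targets '[0.09,-1.57,0,0,0,-0.17,0,0.19,-3.15,-0.2,0,0,-0.34,0,0.28,-4.72,-0.4,0,0,-0.5,0,0.38,-6.3,-0.6,0,0,-0.67,0,0.47,-7.87,-0.88,0,0,-0.83,0]'

```text
time: 4.75
ee_pos: [0.4616, -0.2692, 0.0421]
tcp_rot: [-180.0, -0.0, -8.0]
wrist_force: [0.6, 0.3, -0.4]
opening: 0.0209
```

Request:
apply_moves --targets '[0,0,0,0,0,0,0,0,0,0,0,0,0,0]'

```text
time: 4.95
ee_pos: [0.461, -0.2679, 0.0416]
tcp_rot: [-179.9, 0.1, -8.1]
wrist_force: [0.0, -0.5, -1.6]
opening: 0.0206
```

```bash
python3 - <<'E'
from h import *
import pickle
C={}
for n in ["wrist","side","top"]:
    c=camera(n);C[n]=c;save(n+"3",c["img"])
pickle.dump(C,open("c3.pkl","wb"))
o=bot.get_obs();print(o["time"],o["ee_pos"],o["tcp_rot"],o["wrist_force"],o["opening"])
im=C["side"]["img"];save("side3c",cv2.resize(im[180:310,270:430],None,fx=4.5,fy=4.5,interpolation=cv2.INTER_CUBIC))
im=C["wrist"]["img"];save("wrist3c",cv2.resize(im[0:200,200:460],None,fx=3,fy=3,interpolation=cv2.INTER_CUBIC))
E
```

```text
5.1 [ 0.46207566 -0.26649157  0.04323481] [-1.79975663e+02 -1.80301772e-02 -7.91380736e+00] [ 0.14964213 -0.69942973 -0.95162207] 0.020599477411250667
```

View pics/wrist3c.png

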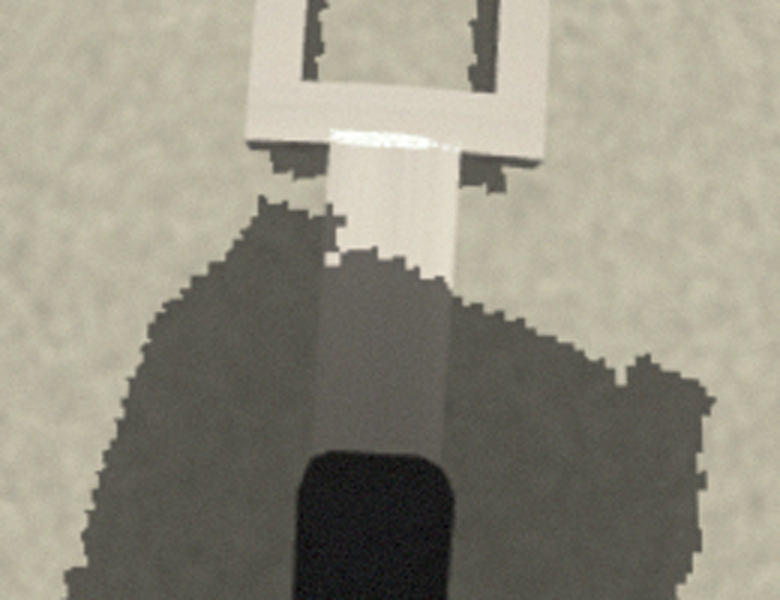

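View pics/side3c.png

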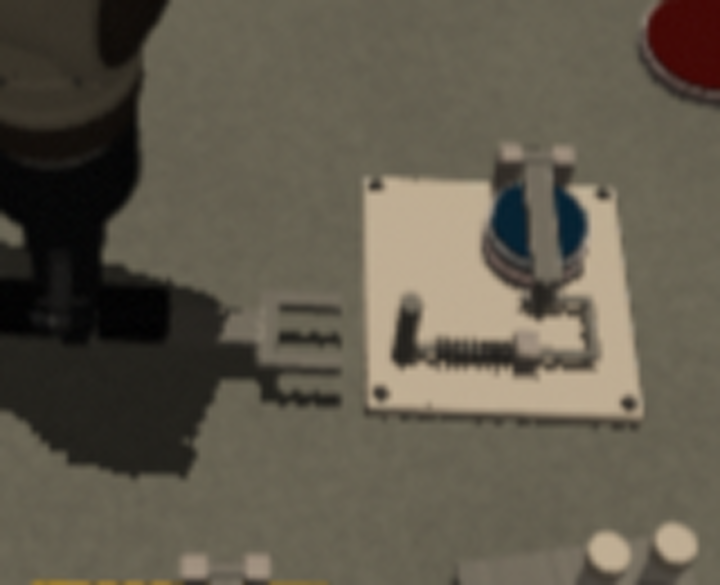

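Request:
apply_moves --targets '[0.6,-0.12,0,0,0,0,0,1.2,-0.23,0,0,0,0,0,1.65,-0.32,0,0,0,0,0,1.86,-0.36,0,0,0,0,0,1.86,-0.36,0,0,0,0,0]'

```text
time: 5.6
ee_pos: [0.5186, -0.2775, 0.0437]
tcp_rot: [180.0, -0.1, -7.9]
wrist_force: [-0.5, -0.5, -1.6]
opening: 0.0208
```

```bash
python3 - <<'E'
from h import *
import pickle
C={}
for n in ["wrist","side"]:
    c=camera(n);C[n]=c;save(n+"4",c["img"])
pickle.dump(C,open("c4.pkl","wb"))
o=bot.get_obs();print(o["time"],o["ee_pos"],o["tcp_rot"],o["wrist_force"],o["opening"])
a=cv2.resize(C["side"]["img"][210:290,320:420],None,fx=6,fy=6,interpolation=cv2.INTER_CUBIC)
save("side4c",a)
im=C["wrist"]["img"];save("wrist4c",cv2.resize(im[0:200,200:460],None,fx=3,fy=3,interpolation=cv2.INTER_CUBIC))
E
```

```text
5.7 [ 0.51770026 -0.27768914  0.04368159] [-1.79998431e+02 -3.48249942e-02 -7.93097711e+00] [ 0.20198071 -0.13345985 -1.28489216] 0.020382023975666574
```

View pics/wrist4c.png

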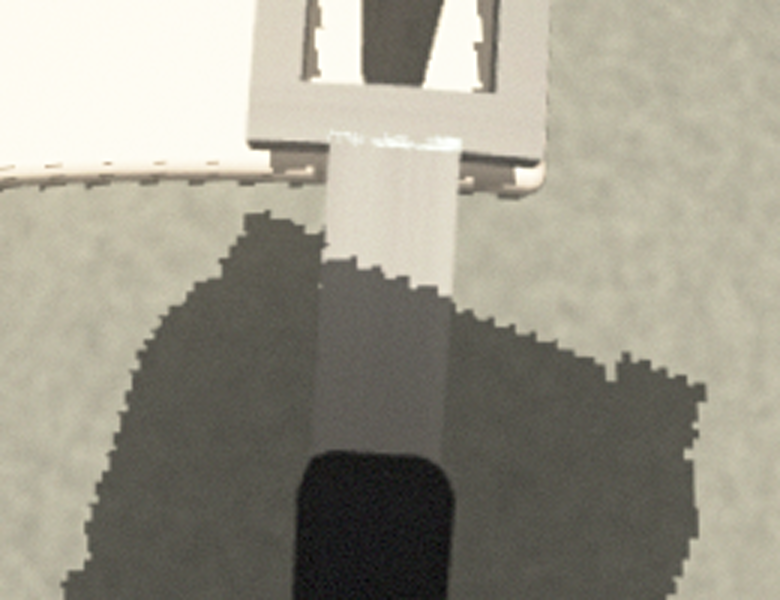

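View pics/side4c.png

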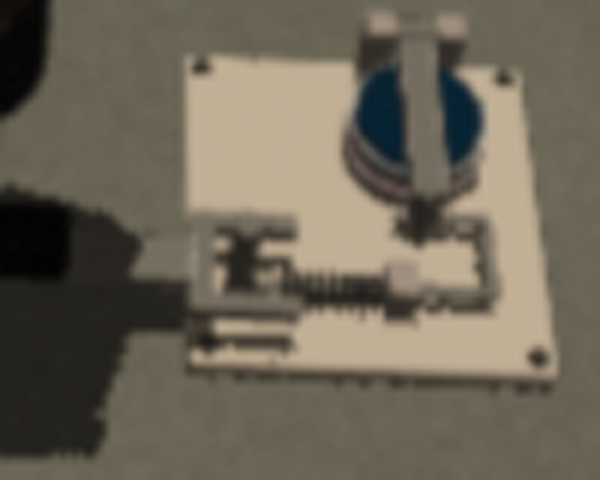

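Request:
apply_moves --targets '[0.2,-0.04,0,0,0,0,0,0.35,-0.07,0,0,0,0,0,0.5,-0.1,0,0,0,0,0,0.5,-0.1,0,0,0,0,0]'

```text
time: 6.1
ee_pos: [0.5325, -0.2812, 0.0434]
tcp_rot: [-180.0, 0.1, -8.0]
wrist_force: [-6.0, 1.1, 0.7]
opening: 0.0203
```

Request:
apply_moves --targets '[0.15,-0.03,0,0,0,0,0,0.3,-0.06,0,0,0,0,0,0.3,-0.06,0,0,0,0,0,0.3,-0.06,0,0,0,0,0]'

```text
time: 6.5
ee_pos: [0.5407, -0.2828, 0.0432]
tcp_rot: [-180.0, 0.1, -8.0]
wrist_force: [-7.7, 2.6, 1.1]
opening: 0.0205
```

```bash
python3 - <<'E'
from h import *
import pickle
C={}
for n in ["side","top"]:
    c=camera(n);C[n]=c;save(n+"5",c["img"])
o=bot.get_obs();print(o["time"],o["ee_pos"],o["tcp_rot"],o["wrist_force"],o["opening"])
a=cv2.resize(C["side"]["img"][190:290,310:430],None,fx=5,fy=5,interpolation=cv2.INTER_CUBIC)
save("side5c",a)
E
```

```text
6.6 [ 0.54065017 -0.2827404   0.04322959] [-1.79960828e+02  1.25236148e-01 -7.99318115e+00] [-7.92207879  2.4605958   1.13022067] 0.020725317334675267
```

View pics/side5c.png

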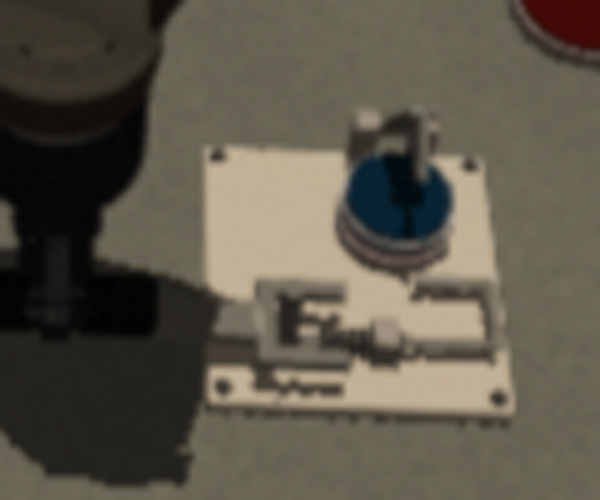

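Request:
apply_moves --targets '[-0.4,0.08,0,0,0,0,0,-0.9,0.17,0,0,0,0,0,-1.6,0.31,0,0,0,0,0,-2.4,0.46,0,0,0,0,0,-3.1,0.6,0,0,0,0,0]'

```text
time: 7.1
ee_pos: [0.4483, -0.2651, 0.0438]
tcp_rot: [180.0, -0.1, -8.0]
wrist_force: [-0.4, 0.1, -0.8]
opening: 0.0204
```

Request:
apply_moves --targets '[-0.1,0.02,-0.3,0,0,0,0,-0.1,0.02,-0.7,0,0,0,0,-0.1,0.02,-1.0,0,0,0,0,-0.1,0.02,-1.12,0,0,0,0,-0.1,0.02,-1.12,0,0,0,0]'

```text
time: 7.6
ee_pos: [0.4462, -0.2644, 0.0092]
tcp_rot: [-180.0, -0.0, -8.0]
wrist_force: [0.2, -0.1, -2.0]
opening: 0.0204
```

```bash
python3 - <<'E'
from h import *
C={}
for n in ["side"]:
    c=camera(n);C[n]=c;save(n+"6",c["img"])
o=bot.get_obs();print(o["time"],o["ee_pos"],o["tcp_rot"],o["wrist_force"],o["opening"])
a=cv2.resize(C["side"]["img"][190:290,270:430],None,fx=5,fy=5,interpolation=cv2.INTER_CUBIC)
save("side6c",a)
E
```

```text
7.65 [ 0.4463747  -0.26448264  0.00968281] [-1.79988349e+02 -3.22765008e-02 -7.95858171e+00] [-1.21827891  0.10131086 -1.56417402] 0.020270492947277514
```

View pics/side6c.png

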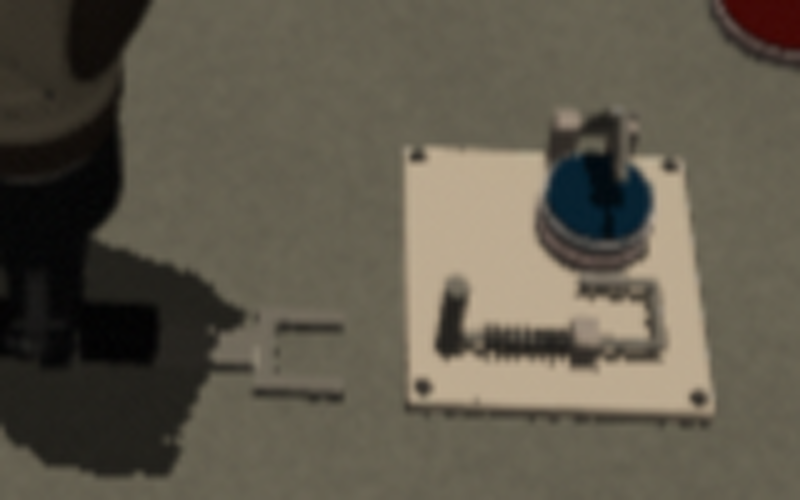

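Request:
apply_moves --targets '[0,0,-0.04,0,0,0,0,0,0,-0.04,0,0,0,0,0,0,-0.04,0,0,0,1,0,0,-0.04,0,0,0,1,0,0,-0.04,0,0,0,1]'

```text
time: 8.15
ee_pos: [0.4462, -0.2647, 0.0092]
tcp_rot: [180.0, -0.1, -8.0]
wrist_force: [-0.2, 0.2, -0.3]
opening: 0.0632
```

Request:
apply_moves --targets '[0,0,0,0,0,0,1,0,0,0,0,0,0,1,0,0,0,0,0,0,1]'

```text
time: 8.45
ee_pos: [0.4461, -0.2646, 0.009]
tcp_rot: [180.0, -0.1, -8.0]
wrist_force: [-0.2, 0.1, 0.3]
opening: 0.0855
```

Request:
apply_moves --targets '[0,0,0.6,0,0,0,1,0,0,1.6,0,0,0,1,0,0,2.8,0,0,0,1,0,0,4,0,0,0,1,0,0,5,0,0,0,1]'

```text
time: 8.95
ee_pos: [0.4462, -0.2646, 0.161]
tcp_rot: [180.0, -0.1, -8.0]
wrist_force: [1.3, 0.3, -0.3]
opening: 0.0855
```

```bash
python3 - <<'E'
from h import *
C={}
for n in ["side","wrist"]:
    c=camera(n);C[n]=c;save(n+"7",c["img"])
o=bot.get_obs();print(o["time"],o["ee_pos"],o["tcp_rot"],o["wrist_force"],o["opening"])
a=cv2.resize(C["side"]["img"][100:300,220:430],None,fx=3,fy=3,interpolation=cv2.INTER_CUBIC)
save("side7c",a)
E
```

```text
9.05 [ 0.44758827 -0.2654625   0.16349315] [179.84943586  -0.41820331  -7.97995613] [-0.58150524 -0.29800435  0.38082642] 0.08544803017014294
```

View pics/side7c.png

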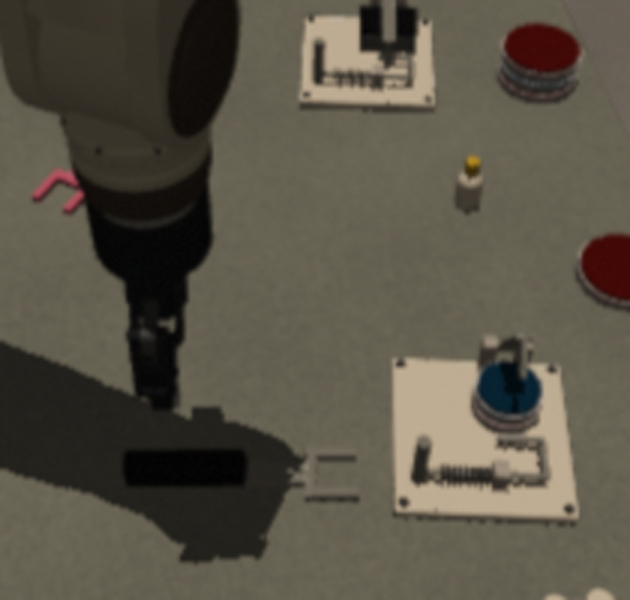

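View pics/wrist7.png

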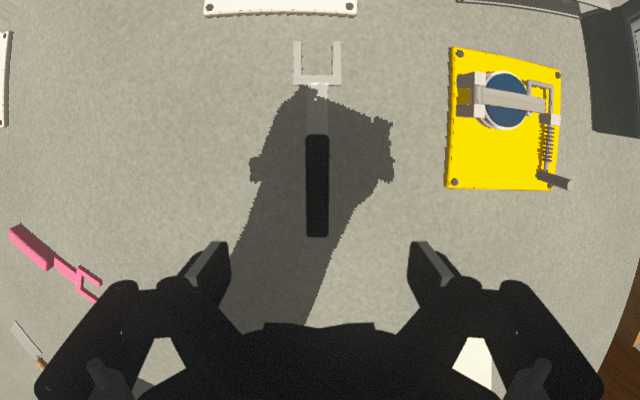

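Request:
apply_moves --targets '[0,0,0,0,0,0,1,0,0,0,0,0,0,1,0,0,0,0,0,0,1]'

```text
time: 9.35
ee_pos: [0.4456, -0.2643, 0.1576]
tcp_rot: [-180.0, 0.0, -8.0]
wrist_force: [-0.4, -0.0, 0.8]
opening: 0.0854
```

```bash
python3 -c "
from workcell import bot
print(bot.job_done());print(bot.get_obs()['time'])"
```

```text
the job is handed in; nothing more can be done
None
the job is handed in; nothing more can be done
```

I pushed the dish clamp's bar back with its post in the fork's notch, and its swing arm sprang up. I then drew the fork back, laid it flat on the bench in front of the clamp and let go. I handed the job in at about 9.4 s.

- **Push:** the post was centred in the slot, and I estimate the bar went back about 16 mm. The reaction was about 8 N.
- **Last pictures:** the swing arm is up, the bar is back at rest, and the fork lies flat and free with the open gripper about 15 cm above it. I did not touch the slide-box clamp, the yellow clamp or the pink fork.
- **What differed:** the last joint reached its range limit during the approach. The gripper therefore took the handle a few degrees off its axis; the fork sat about 3° turned in the jaws, and I corrected for that before pushing.
- **Not measured:** I judged the bar's return and the arm's angle from the pictures only, and the hand-in gave no verdict.

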